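# Wind the clockwork timer for the yellow rack

### The arm

A 6-joint arm with a two-finger parallel gripper is mounted at the origin on the work surface. World frame = base frame: x ahead of the robot, y to its left, z up, the work surface at z = 0. Lengths are in m, angles in rad, forces in N, time in s.
With the tool pointing down it reaches from about 0.275 to 0.85 m from the base axis. Payload 19 kg.
Tool frame: the origin (TCP) lies between the finger pads; the fingertips stand 14 mm ahead of it and the grasp point (between the pads) lies 5 mm behind it (robot.tcp_to_tips is the z of the fingertips in the tool frame, in m); z points along the fingers, y is the line along which they close (so a half turn about z gives the same grasp; the last joint's range is limited). The gripper opens to 85 mm and grips with 20 to 120 N. Pads are 22 mm wide; open, the fingers measure 114 mm over their backs; the gripper's body (76 mm by 85 mm) begins 54 mm behind the grasp point. The pads swing forward as they close: fully open they stand 13 mm farther back than shut.
Start: joints at [-1.452, 0.15, 1.437, -0, 1.554, -0.134], TCP at [0.144, -0.557, 0.245] pointing down, gripper open.
Joint ranges: [-2.8, 2.8], [-0.68, 2.1], [0.12, 2.68], [-1.39, 4.53], [0.16, 2.79], [-2.81, 2.81]. Speed limits (rad/s): [1.89, 1.89, 2.22, 3.01, 3.01, 3.01].

### API

Orientations are given as a unit quaternion [x, y, z, w].
In Python, from rig import robot gives the robot as it stands.
- The arm moves only by the tool apply_moves, never from a script. Its argument "series" is a list of rows, each a list of 7 numbers: the shift along the tool's x, y, z normalised to -1 to 1, where 1 is 0.15 m, then the turn, a rotation vector about the tool's x, y, z normalised to -1 to 1, where 1 is 2 pi rad, then the opening, from 0 (shut) to 1 (fully open). In form: [[dx, dy, dz, wx, wy, wz, grip], ...]. A call has 1 to 12 rows; each row is the pose to reach, as a shift and turn from the pose commanded when the call began, along the tool's axes at that moment, turning the shorter way round; what a row does not reach only later rows make up. A row lasts 1/12 s, in which the tool goes at most 41.7 mm and 7.16 degrees, less where a joint would pass 70% of its speed; a pose out of reach is approached as far as the arm can. A call with a number of a shift or a turn outside -1 to 1 is refused whole. A call with a gripper value outside its range is refused whole. The fingers move at their own pace and stop on an object; "force" is the grip in N (left out, the last holds). Time passes only in rows, so rows that repeat a pose let the fingers close. It gives the time, the measured TCP pose, the force, the opening and the grip force at its end, in the units of the state.
- robot.get_state(): the state, without advancing time (a new reading comes with each control period).
- robot.get_image(name): name is "scene" or "top" or "wrist"; returns the picture (384x512x3 uint8, red, green, blue); there is no depth.
- robot.get_calibration(name): a dict with "camera_matrix" (3x3 intrinsics, pixels), "R" (3x3) and "t" (3): a world point X has camera coordinates R X + t; the wrist camera has in their place "T_tool_cam" (4x4, takes a point from camera to tool coordinates, whose origin is the TCP and whose axes are the flange's). Camera axes: x right, y down, z forward; pixel columns grow to the right and rows downward; lengths in m; the calibration is good to about 2 mm. A picture is of the moment at which its call begins: read the wrist's pose just before it. get_calibration takes no time and is no camera call.
- robot.finish_job(): hands the job in; it is judged then, once.
The state is a dict: "time_s": time; "qpos": joint angles; "joint_vel": joint speeds; "tau": joint torques, N m; "ee_pos": TCP position; "tool_rot": TCP orientation; "wrist_force": force on the tool from outside, world axes, zero at the start; "wrist_torque": the same for the moment, N m; "grip_width": finger opening in m; "gripper_force": force on a finger pad.
Only numpy, scipy, OpenCV 4.12 (cv2) and the standard library are available. Lean on these libraries where they do the work, as an engineer would, in place of code of your own. Each camera call takes 0.05 s, during which the arm holds its last target. There are 200 camera calls.

### The job

The samples in the yellow rack are ready to incubate: wind up the yellow clockwork timer fully by its wing key, turning clockwise seen from above until the key's red end points at the red mark on the dial. Do it as one winds a key, in two or three partial turns of roughly equal size, letting go of the key between them and at the end. Leave the keys of the blue and green timers as they are.

Things in the scene. Friction and masses are not known exactly. Their poses are not given: they have to be found in the camera images.
- timer_yellow: Yellow round clockwork timer, a drum 112 mm across and 62 mm high with a white dial on top, fixed to the bench; it can stand in any of three places, the blue and green timers in the others, each turned by up to 46 degrees. Origin at the centre of its underside, z up; its x axis points from the dial's centre to the red mark (a red bar on the dial's edge, running down the drum's side). The key stands upright on the dial's centre.
- key_yellow_grip (a point): Centre of the wing of the yellow timer's key, on the vertical winding axis, 106 mm above the bench: the point to grip. The wing is an upright flat black bar 50 mm long, 9 mm thick and 28 mm high (90 to 118 mm above the bench) on a 10 mm shaft; the dial lies 42 mm below this point. The point turns with the key: x along the wing towards its red end (the other end is black), y across its thickness (the way to pinch it), z up.
- key_yellow (a joint): How far the yellow timer's key is wound, rad: it grows as the key is turned clockwise seen from above, from 0 (run down) to 2.8 (fully wound, red end exactly at the red mark, against a firm stop). It starts between 0 and 0.45. Turning takes about 0.07 N m, rising to 0.12 N m as the spring tightens; the click-work holds the key wherever it is let go.
- key_blue_tip (a point): Red end of the wing key of the blue timer (same shape and size as the yellow one, fixed to the bench), 25 mm out from the key's axis and 106 mm above the bench. A bystander: its key is to be left as it is.
- key_green_tip (a point): Red end of the wing key of the green timer (same shape and size as the yellow one, fixed to the bench), 25 mm out from the key's axis and 106 mm above the bench. A bystander: its key is to be left as it is.

How it is judged:
On the way:
1. the yellow key has been turned part of the way (wound to between 0.75 and 2.45 rad) and let go (value of joint key_yellow between 0.75 and 2.45 rad and contact force between the fingers and timer_yellow below 0.3 N), for 0.2 s.
At the end, for the whole second after the job is handed in: The yellow timer's key is wound to more than 2.58 rad (red end within about 12 degrees of the red mark), at rest and let go, and the blue and green keys' red ends are within 8 mm of where they started (value of joint key_yellow above 2.58 rad and velocity of joint key_yellow between -0.05 and 0.05 rad/s and contact force between the fingers and timer_yellow below 0.3 N and distance of each of key_blue_tip, key_green_tip from where it was at the start of the episode below 0.008 m); the robot touches nothing.
It fails at once if the blue timer's key is turned (its red end moved more than 8 mm) (distance of key_blue_tip from where it was at the start of the episode above 0.008 m).
It fails at once if the green timer's key is turned (its red end moved more than 8 mm) (distance of key_green_tip from where it was at the start of the episode above 0.008 m).
It also fails if it takes over 45 s, if anything falls off the work surface, if the arm or the gripper's body presses on something with over 40 N, if the wrist force passes 120 N, or if a joint passes its speed limit or range.

## Working session

There is one attempt and no reset: what is moved stays moved. The work goes in short steps, Python scripts to look and compute and a tool call to move; the robot and the scene stay as the last step left them, time stands still between calls to the robot, and variables do not carry over. Pictures are saved under pics/ and viewed, at most 10 in all, crops included, and the job is handed in when it is done.

Besides the shell and the picture viewer there is one more tool, called as a command line: name --pt "numbers of a row" for each row, then --argument value for the rest. apply_moves: Moves the arm, as the interface text tells. Its arguments: {"type":"object","properties":{"series":{"type":"array","items":{"type":"array","items":{"type":"number","minimum":-1,"maximum":1}}},"force":{"type":"number"}},"required":["series"]}

```bash
mkdir -p pics
python3 - <<'E'
from rig import robot
import cv2,numpy as np
s=robot.get_state(); print({k:np.round(v,3).tolist() for k,v in s.items()})
for n in("top","scene"):
    im=robot.get_image(n); cv2.imwrite(f"pics/{n}0.png",im[:,:,::-1])
    c=robot.get_calibration(n); print(n,c)
c=robot.get_calibration("wrist");print(c)
E
```

```text
{'time_s': 0.0, 'qpos': [-1.452, 0.151, 1.438, 0.0, 1.554, -0.134], 'joint_vel': [-0.0, -0.0, 0.001, -0.001, -0.0, -0.002], 'tau': [0.002, -71.305, -57.087, 0.0, 0.009, -0.0], 'ee_pos': [0.144, -0.557, 0.245], 'tool_rot': [0.992, 0.126, 0.0, -0.001], 'wrist_force': [-0.701, 0.456, 0.472], 'wrist_torque': [-0.019, 0.017, -0.025], 'gripper_force': 0.0, 'grip_width': 0.086}
top {'camera_matrix': array([[467.41122426,   0.        , 253.65986979],
       [  0.        , 467.41122426, 194.48344005],
       [  0.        ,   0.        ,   1.        ]]), 'R': array([[ 1.04924723e-03, -9.99999423e-01, -2.32359674e-04],
       [-9.90146831e-01, -1.00637221e-03, -1.40029425e-01],
       [ 1.40029110e-01,  3.76995681e-04, -9.90147315e-01]]), 't': array([-6.33468091e-04,  5.17685475e-01,  9.73133597e-01])}
scene {'camera_matrix': array([[355.7762102 ,   0.        , 252.89931317],
       [  0.        , 355.7762102 , 183.50664066],
       [  0.        ,   0.        ,   1.        ]]), 'R': array([[ 0.26622209,  0.96358151,  0.02522833],
       [ 0.51137193, -0.11900101, -0.8510802 ],
       [-0.81708295,  0.23947741, -0.52442924]]), 't': array([-0.17436398, -0.18391371,  1.17273282])}
{'camera_matrix': array([[320.33036234,   0.        , 252.52137461],
       [  0.        , 320.33036234, 192.43178153],
       [  0.        ,   0.        ,   1.        ]]), 'T_tool_cam': array([[ 3.63916685e-04, -9.44817452e-01, -3.27597085e-01,
         8.37958455e-02],
       [ 9.99999895e-01,  2.52394108e-04,  3.82940795e-04,
        -3.26786730e-04],
       [-2.79125572e-04, -3.27597190e-01,  9.44817444e-01,
        -1.29209842e-01],
       [ 0.00000000e+00,  0.00000000e+00,  0.00000000e+00,
         1.00000000e+00]])}
```

View pics/top0.png

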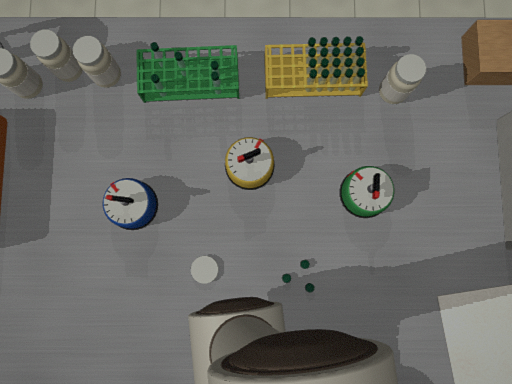

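View pics/scene0.png

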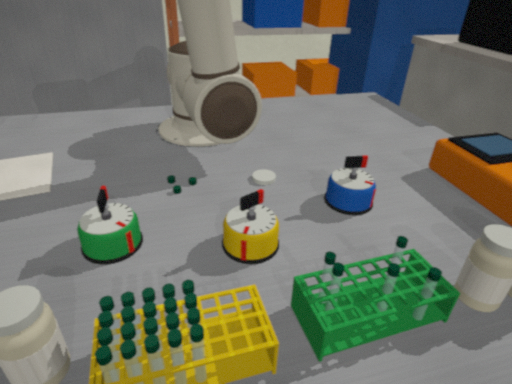

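Top shows the yellow timer in the middle near (250,162): its red mark is about (258,144), and the key runs from its red end at (241,158) to its black end at (260,152). Blue is on the left and green on the right. In the scene view, the yellow key is near (252,200). Next I'll enlarge both.

Run:
```python
import cv2,numpy as np
a=cv2.imread("pics/top0.png")[130:195,215:285]; b=cv2.imread("pics/scene0.png")[180:265,215:285]
a=cv2.resize(a,None,fx=5.6,fy=5.6,interpolation=cv2.INTER_CUBIC);b=cv2.resize(b,None,fx=5.6,fy=5.6,interpolation=cv2.INTER_CUBIC)
o=np.zeros((476,784,3),np.uint8);o[:a.shape[0],:392]=a;o[:b.shape[0],392:]=b;cv2.imwrite("pics/crop0.png",o)
```

```text
(no output)
```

View pics/crop0.png

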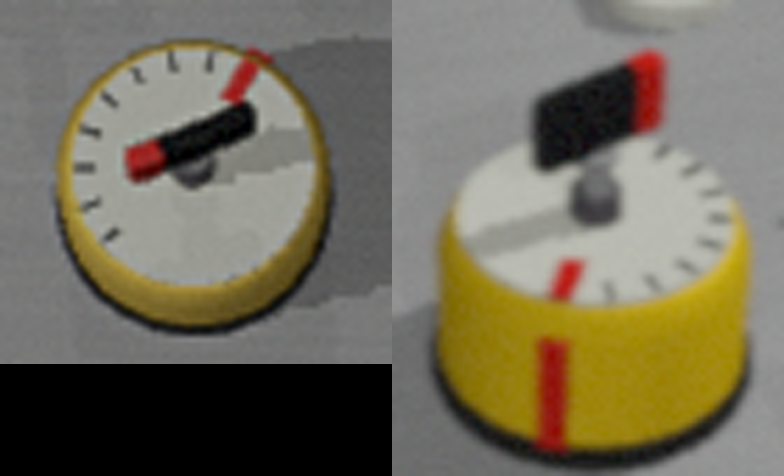

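```bash
cat > h.py <<'E'
import numpy as np, cv2
from rig import robot
from scipy.spatial.transform import Rotation as Ro
def cam(n):
    c=robot.get_calibration(n)
    if n!="wrist": return c["camera_matrix"],c["R"],c["t"]
    s=robot.get_state();T=np.eye(4);T[:3,:3]=Ro.from_quat(s["tool_rot"]).as_matrix();T[:3,3]=s["ee_pos"]
    W=np.linalg.inv(T@c["T_tool_cam"]);return c["camera_matrix"],W[:3,:3],W[:3,3]
def onz(c,px,z):
    K,R,t=c;d=R.T@np.linalg.solve(K,[px[0],px[1],1]);o=-R.T@t
    return o+d*(z-o[2])/d[2]
def tri(c1,p1,c2,p2):
    P=[c[0]@np.c_[c[1],c[2]] for c in(c1,c2)]
    X=cv2.triangulatePoints(P[0],P[1],np.array(p1,float),np.array(p2,float))[:,0];return X[:3]/X[3]
E
python3 - <<'E'
from h import *
T,S=cam("top"),cam("scene")
t=lambda x,y:(215+x/5.6,130+y/5.6); s=lambda x,y:(215+(x-392)/5.6,180+y/5.6)
C=tri(T,t(192,140),S,s(600,110));print("key centre",C)
print("red top",tri(T,t(128,155),S,s(650,55)),"blk top",tri(T,t(252,107),S,s(540,97)))
r=onz(T,t(142,160),.106);b=onz(T,t(247,118),.106);print(r,b,np.degrees(np.arctan2(*(r-b)[1::-1])))
print("rim mark",tri(T,t(259,53),S,s(562,298)),onz(T,t(240,90),.062),onz(T,t(259,53),.062))
E
```

```text
key centre [0.59012985 0.01061838 0.10276178]
red top [0.58138459 0.03207368 0.11525283] blk top [ 0.5989538  -0.01121627  0.1169746 ]
[0.5815055  0.02697854 0.106     ] [ 0.59713721 -0.01112385  0.106     ] 112.30614467813892
rim mark [ 0.63297405 -0.01373456  0.06442288] [ 0.6185109  -0.00896393  0.062     ] [ 0.63301209 -0.0162285   0.062     ]
```

Measured heights (0.103 m at the centre, 0.116 m at the wing top) agree with the text. The key is at (0.590, 0.0105) with its red end at about 112°. The mark is at about -30°, so about 142° (2.48 rad) of winding remains. I'll travel there high up.

apply_moves --pt "0.955 -0.73 0 0 0 0 1" --pt "0.955 -0.73 0 0 0 0 1" --pt "0.955 -0.73 0 0 0 0 1" --pt "0.955 -0.73 0 0 0 0 1" --pt "0.955 -0.73 0 0 0 0 1" --pt "0.955 -0.73 0 0 0 0 1"

```text
time_s: 0.6
ee_pos: [0.2569, -0.4124, 0.2456]
tool_rot: [0.992, 0.128, 0.0, 0.0]
wrist_force: [-0.3, 0.2, 0.8]
grip_width: 0.0852
gripper_force: 0.0
```

apply_moves --pt "0.955 -0.73 0 0 0 0 1" --pt "0.955 -0.73 0 0 0 0 1" --pt "0.955 -0.73 0 0 0 0 1" --pt "0.955 -0.73 0 0 0 0 1" --pt "0.955 -0.73 0 0 0 0 1" --pt "0.955 -0.73 0 0 0 0 1"

```text
time_s: 1.1
ee_pos: [0.3679, -0.2711, 0.2453]
tool_rot: [0.992, 0.128, 0.0, -0.0]
wrist_force: [0.2, -0.7, -0.5]
grip_width: 0.0855
gripper_force: 0.0
```

apply_moves --pt "0.955 -0.73 0 0 0 0 1" --pt "0.955 -0.73 0 0 0 0 1" --pt "0.955 -0.73 0 0 0 0 1" --pt "0.955 -0.73 0 0 0 0 1" --pt "0.955 -0.73 0 0 0 0 1" --pt "0.955 -0.73 0 0 0 0 1"

```text
time_s: 1.6
ee_pos: [0.4791, -0.1297, 0.2448]
tool_rot: [0.992, 0.127, -0.0, -0.0]
wrist_force: [0.3, -1.2, 0.7]
grip_width: 0.0855
gripper_force: 0.0
```

apply_moves --pt "0.955 -0.73 0 0 0 -0.27 1" --pt "0.955 -0.73 0 0 0 -0.27 1" --pt "0.955 -0.73 0 0 0 -0.27 1" --pt "0.955 -0.73 0 0 0 -0.27 1" --pt "0.955 -0.73 0 0 0 -0.27 1" --pt "0.955 -0.73 0 0 0 -0.27 1" --pt "0.955 -0.73 0 0 0 -0.27 1" --pt "0.955 -0.73 0 0 0 -0.27 1" --pt "0.955 -0.73 0 0 0 -0.27 1" --pt "0.955 -0.73 0 0 0 -0.27 1" --pt "0.955 -0.73 0 0 0 -0.27 1" --pt "0.955 -0.73 0 0 0 -0.27 1"

```text
time_s: 2.6
ee_pos: [0.5891, 0.0087, 0.245]
tool_rot: [0.638, 0.77, -0.0, -0.0]
wrist_force: [-0.1, 1.3, 0.6]
grip_width: 0.0858
gripper_force: 0.0
```

apply_moves --pt "0 0 0 0 0 -0.035 1" --pt "0 0 0 0 0 -0.035 1" --pt "0 0 0 0 0 -0.035 1" --pt "0 0 0 0 0 -0.035 1"

```text
time_s: 2.93
ee_pos: [0.5891, 0.0093, 0.245]
tool_rot: [0.554, 0.833, -0.0, -0.0]
wrist_force: [0.1, -0.1, -0.5]
grip_width: 0.0853
gripper_force: 0.0
```

Run:
```python
from h import *
s=robot.get_state();x=Ro.from_quat(s["tool_rot"]).as_matrix()[:,0];print(s["ee_pos"],s["qpos"],np.degrees(np.arctan2(x[1],x[0])))
np.savez("w1.npz",*cam("wrist"))
im=robot.get_image("wrist")[:,:,::-1];cv2.imwrite("pics/w1.png",cv2.resize(im,(800,600),interpolation=cv2.INTER_CUBIC))
```

```text
[0.58906704 0.0092758  0.24503199] [-1.14891419e-01  1.80396556e-01  1.40325391e+00 -1.79606707e-04
  1.55844152e+00 -5.12359835e-01] 112.77339110857905
```

View pics/w1.png

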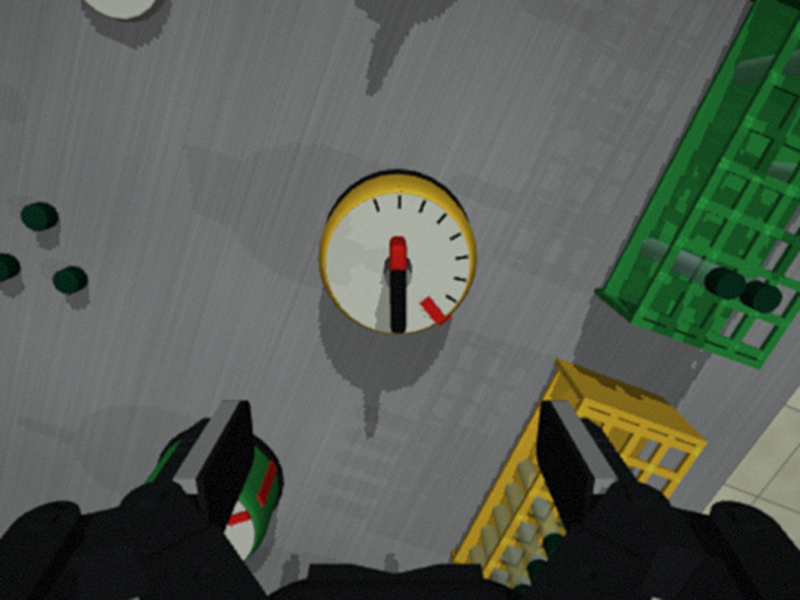

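The key is centred in the wrist view, with its red end at (399,238), black end at (398,332), and the mark at (435,311). I'll check these against the earlier fix.

Run:
```python
from h import *
d=np.load("w1.npz");W=[d[k] for k in d.files];f=lambda x,y:(x*.64,y*.64)
r=onz(W,f(399,238),.118);b=onz(W,f(398,332),.106);b2=onz(W,f(398,332),.09);print(r,b,b2)
print((r+b)/2,np.degrees(np.arctan2(*(r-b)[1::-1])))
e,g=onz(W,f(428,301),.062),onz(W,f(445,320),.062);print(e,g,np.degrees(np.arctan2(*(g-[.59,.0105,0])[1::-1])),np.degrees(np.arctan2(*(e-[.59,.0105,0])[1::-1])))
```

```text
[0.57866887 0.03802857 0.118     ] [ 0.60075972 -0.01538447  0.106     ] [ 0.60343765 -0.02150582  0.09      ]
[0.5897143  0.01132205 0.112     ] 112.46927482855307
[ 0.61775737 -0.00414673  0.062     ] [ 0.63372114 -0.01202416  0.062     ] -27.256520845794583 -27.819255513252276
```

apply_moves --pt "0.007 0.009 0.25 0 0 0 1" --pt "0.007 0.009 0.5 0 0 0 1" --pt "0.007 0.009 0.7 0 0 0 1" --pt "0.007 0.009 0.85 0 0 0 1" --pt "0.007 0.009 0.96 0 0 0 1" --pt "0.007 0.009 0.96 0 0 0 1" --pt "0.007 0.009 0.96 0 0 0 1"

```text
time_s: 3.57
ee_pos: [0.5897, 0.0119, 0.1012]
tool_rot: [0.553, 0.833, -0.0, -0.001]
wrist_force: [-0.5, 0.9, 0.3]
grip_width: 0.0855
gripper_force: 0.0
```

apply_moves --pt "0 0 0 0 0 0 0" --pt "0 0 0 0 0 0 0" --pt "0 0 0 0 0 0 0" --pt "0 0 0 0 0 0 0" --pt "0 0 0 0 0 0 0" --pt "0 0 0 0 0 0 0" --pt "0 0 0 0 0 0 0" --pt "0 0 0 0 0 0 0" --force 40

```text
time_s: 4.23
ee_pos: [0.5897, 0.0121, 0.1016]
tool_rot: [0.552, 0.834, -0.0, -0.0]
wrist_force: [-5.2, -1.6, 5.8]
grip_width: 0.0081
gripper_force: 41.7
```

Gripped: the width is about 9 mm. First half turn, about 71°.

apply_moves --pt "0 -0.003 0 0 0 0.01 0" --pt "0 -0.003 0 0 0 0.03 0" --pt "0 -0.003 0 0 0 0.05 0" --pt "0 -0.003 0 0 0 0.07 0" --pt "0 -0.003 0 0 0 0.09 0" --pt "0 -0.003 0 0 0 0.11 0" --pt "0 -0.003 0 0 0 0.13 0" --pt "0 -0.003 0 0 0 0.15 0" --pt "0 -0.003 0 0 0 0.17 0" --pt "0 -0.003 0 0 0 0.185 0" --pt "0 -0.003 0 0 0 0.197 0" --pt "0 -0.003 0 0 0 0.197 0"

```text
time_s: 5.23
ee_pos: [0.591, 0.0117, 0.1017]
tool_rot: [0.934, 0.357, 0.002, 0.001]
wrist_force: [13.7, -2.3, -4.1]
grip_width: 0.0083
gripper_force: 40.5
```

apply_moves --pt "0 0 0 0 0 0 0" --pt "0 0 0 0 0 0 0.3" --pt "0 0 0 0 0 0 0.6" --pt "0 0 0 0 0 0 0.6" --pt "0 0 0 0 0 0 0.6" --pt "0 0 0 0 0 0 0.6" --pt "0 0 0 0 0 0 0.6" --pt "0 0 0 0 0 0 0.6" --pt "0 0 0 0 0 0 0.6"

```text
time_s: 5.98
ee_pos: [0.5894, 0.012, 0.1013]
tool_rot: [0.933, 0.359, -0.0, -0.0]
wrist_force: [-0.3, 0.3, -1.1]
grip_width: 0.0513
gripper_force: 0.0
```

Run:
```python
from h import *
s=robot.get_state();x=Ro.from_quat(s["tool_rot"]).as_matrix()[:,0];print(s["ee_pos"],s["qpos"],np.degrees(np.arctan2(x[1],x[0])))
im=robot.get_image("wrist")[:,:,::-1];cv2.imwrite("pics/w2.png",im)
```

```text
[0.58943223 0.01203523 0.10133028] [-1.10259536e-01  2.68159243e-01  1.59464654e+00  7.12981913e-05
  1.27882616e+00  7.25545161e-01] 42.11074240776982
```

View pics/w2.png

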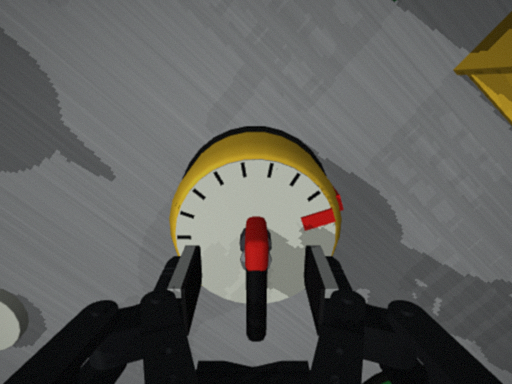

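The key followed the tool: it's aligned, its red end is at (257,222) halfway to the mark at (318,219), and the fingers are clear. I'll centre by about 1 mm while open, then grip again.

apply_moves --pt "0.004 0.007 0 0 0 0 0.6" --pt "0.004 0.007 0 0 0 0 0.6" --pt "0.004 0.007 0 0 0 0 0.6" --pt "0.004 0.007 0 0 0 0 0" --pt "0.004 0.007 0 0 0 0 0" --pt "0.004 0.007 0 0 0 0 0" --pt "0.004 0.007 0 0 0 0 0" --pt "0.004 0.007 0 0 0 0 0" --pt "0.004 0.007 0 0 0 0 0" --pt "0.004 0.007 0 0 0 0 0"

```text
time_s: 6.87
ee_pos: [0.5908, 0.0114, 0.1014]
tool_rot: [0.933, 0.359, 0.0, 0.0]
wrist_force: [2.3, -4.0, -0.4]
grip_width: 0.0083
gripper_force: 41.2
```

apply_moves --pt "0 0 0 0 0 0.01 0" --pt "0 0 0 0 0 0.03 0" --pt "0 0 0 0 0 0.05 0" --pt "0 0 0 0 0 0.07 0" --pt "0 0 0 0 0 0.09 0" --pt "0 0 0 0 0 0.11 0" --pt "0 0 0 0 0 0.13 0" --pt "0 0 0 0 0 0.15 0" --pt "0 0 0 0 0 0.165 0" --pt "0 0 0 0 0 0.18 0" --pt "0 0 0 0 0 0.19 0" --pt "0 0 0 0 0 0.19 0"

```text
time_s: 7.87
ee_pos: [0.591, 0.0105, 0.1014]
tool_rot: [0.973, -0.23, 0.001, 0.001]
wrist_force: [4.4, -13.2, -1.4]
grip_width: 0.0086
gripper_force: 41.0
```

Run:
```python
from h import *
s=robot.get_state();x=Ro.from_quat(s["tool_rot"]).as_matrix()[:,0];print(s["ee_pos"],s["wrist_torque"],s["qpos"][5],np.degrees(np.arctan2(x[1],x[0])))
```

```text
[0.59095391 0.01049541 0.10141768] [-1.89817953 -0.72645367 -0.05465277] 1.923516653666998 -26.580370789331422
```

Nearly there. I'll add a few degrees to reach the stop, then check the torque.

apply_moves --pt "0 0 0 0 0 0.004 0" --pt "0 0 0 0 0 0.008 0" --pt "0 0 0 0 0 0.011 0" --pt "0 0 0 0 0 0.011 0"

```text
time_s: 8.2
ee_pos: [0.591, 0.0104, 0.1015]
tool_rot: [0.965, -0.262, 0.001, 0.001]
wrist_force: [4.4, -12.8, -2.2]
grip_width: 0.0082
gripper_force: 45.8
```

Run:
```python
from h import *
s=robot.get_state();x=Ro.from_quat(s["tool_rot"]).as_matrix()[:,0];print(s["ee_pos"],s["wrist_force"],s["wrist_torque"],s["qpos"][5],np.degrees(np.arctan2(x[1],x[0])))
```

```text
[0.59097571 0.0104406  0.10146835] [  4.40707255 -12.75410345  -2.23305409] [-2.05539935 -0.70267979  0.71223322] 1.9889954832913828 -30.325084918258526
```

The torque about z jumped from -0.05 to 0.71 N m, so the key is at its stop. I'll let go, rise and look.

apply_moves --pt "0 0 0 0 0 0 0.3" --pt "0 0 0 0 0 0 0.7" --pt "0 0 0 0 0 0 0.7" --pt "0 0 0 0 0 0 0.7" --pt "0 0 0 0 0 0 0.7" --pt "0 0 0 0 0 0 0.7" --pt "0 0 -0.15 0 0 0 0.7" --pt "0 0 -0.35 0 0 0 0.7" --pt "0 0 -0.6 0 0 0 0.7" --pt "0 0 -0.8 0 0 0 0.7" --pt "0 0 -0.8 0 0 0 0.7" --pt "0 0 -0.8 0 0 0 0.7"

```text
time_s: 9.2
ee_pos: [0.5911, 0.0117, 0.2231]
tool_rot: [0.965, -0.261, 0.002, -0.0]
wrist_force: [0.1, -0.0, -0.8]
grip_width: 0.06
gripper_force: 0.0
```

Run:
```python
from h import *
s=robot.get_state();print(s["ee_pos"],s["wrist_force"],s["joint_vel"])
im=robot.get_image("wrist")[:,:,::-1];t=robot.get_image("scene")[:,:,::-1]
t=cv2.resize(t[150:270,60:400],None,fx=1.9,fy=1.9);o=np.zeros((600,800,3),np.uint8);o[:t.shape[0],:t.shape[1]]=t
w=cv2.resize(im[:300],None,fx=1.2,fy=1.2);o[230:230+w.shape[0],:w.shape[1]]=w;cv2.imwrite("pics/end.png",o)
```

```text
[0.59114171 0.01167564 0.22311088] [ 0.05033563 -0.04428803 -0.79744573] [ 0.00020558  0.02942576  0.05315162 -0.00107279 -0.01996098  0.00033267]
```

View pics/end.png

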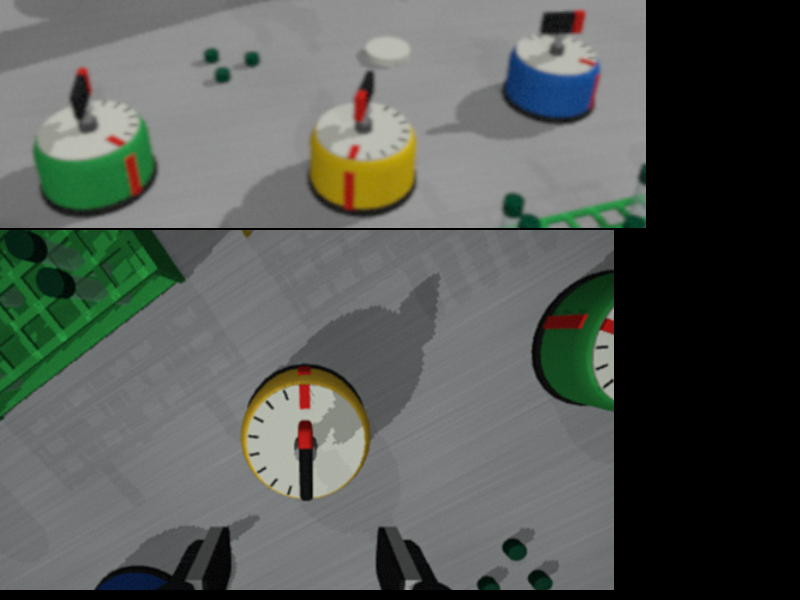

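The key's red end at (305,433) points straight at the red mark at (305,395). The blue and green keys are unchanged and the gripper is clear, so I'm handing in.

```bash
python3 -c "
from rig import robot
print(robot.finish_job())"
```

```text
the job is handed in; nothing more can be done
None
```

I wound the yellow timer to its stop in two roughly equal turns, letting go of the key after each. Its red end points at the red mark, the blue and green keys are as they were, and the job is handed in (no verdict was shown).

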